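# Reload four LED modules into the ageing rack in reverse order

## Robot

A 7-joint arm with a two-finger parallel gripper is mounted at the origin on the work surface. World frame = base frame: x ahead of the robot, y to its left, z up, the work surface at z = 0. Lengths are in m, angles in rad, forces in N, time in s.
With the tool pointing down it reaches from about 0.425 to 0.875 m from the base axis. Payload 4.7 kg.
Tool frame: the origin (TCP) lies on the centre line of the jaws, within the pads' length; the fingertips stand 22 mm ahead of it and the grasp point (between the pads) lies 3 mm ahead of it; z points along the fingers, y is the direction in which the jaws open and shut (so a half turn about z gives the same grasp; the last joint's range is limited). The gripper opens to 87 mm and grips with 3 to 60 N. Pads are 19 mm wide; open, the fingers measure 117 mm over their backs; the gripper's body (75 mm by 190 mm) begins 51 mm behind the grasp point.
Start: joints at [-1.209, 0.321, -0.07, 1.45, 0.023, 1.371, -0.057], TCP at [0.222, 0.611, 0.245] pointing down, gripper open.
Joint ranges: [-2.86, 2.86], [-0.3, 2.09], [-1.38, 1.24], [0.06, 2.45], [-1.56, 4.7], [0.09, 2.05], [-2.69, 2.69]. Speed limits (rad/s): [2.57, 2.57, 3.14, 3.14, 3.14, 3.14, 3.14].

## Interface

Orientations are given as a rotation vector (axis times angle).
In Python, from bench import ctrl, imaging, close_job, finder gives the robot as it stands. The module is installed in compiled form; this text tells all that it offers.
- The arm moves only by the shell command python3 -m jog 'ROWS' [FORCE]. ROWS is JSON, a list that holds one entry, the list of rows, each a list of 7 numbers: the shift along the tool's x, y, z in cm, then the turn, a rotation vector about the tool's x, y, z in degrees, then the finger opening in cm, from 0 to 8.7. In form: [[[dx, dy, dz, ax, ay, az, claw], ...]]. A call has 1 to 12 rows; each row shifts and turns the commanded pose from where the row before left it, along the tool's axes as they then stand; what a row does not reach is not made up. A row lasts 1/10 s, in which the tool goes at most 50 mm and 8.59 degrees, less where a joint would pass 70% of its speed; a pose out of reach is approached as far as the arm can. A call is refused whole if a number of a shift passes 5 or a number of a turn 8.59, either way. A call with a gripper value outside its range is refused whole. The fingers move at their own pace and stop on an object; FORCE is the grip in N (left out, the last holds). Time passes only in rows, so rows that do not move let the fingers close. It gives the time, the measured TCP pose, the force and the opening at its end, in the units of the state.
- ctrl.get_state(): the state, without advancing time (a new reading comes with each control period).
- imaging.get_image(name): name is "scene" or "top" or "wrist"; returns a dict with "frame" (420x560x3 uint8, red, green, blue), "intrinsics" (3x3 intrinsics, pixels), "pose" (4x4, takes a point from camera to world coordinates). Camera axes: x right, y down, z forward; pixel columns grow to the right and rows downward; lengths in m; the calibration is good to about 2 mm. A picture is of the moment at which its call begins. There is no depth.
- close_job(): hands the job in, once; it reports no verdict.
Trained networks look in the newest picture that a camera, given by its name, has taken for a name from the list of things; names that differ only in an ending like _2 or _b are one class to them, and where a whole thing is asked for, a point or a joint stands for the part that bears it (a point fixed in the world has none). Each returns a list of dicts, best first, with "conf" (0 to 1); they miss things now and then, are a little off and sometimes report something else, mostly with a low value. They report only what shows in the picture. A call takes as long as a camera call.
- finder.trace(label, camera): "region" (420x560 bool, what is visible of it) and "point" ([row, column] as shares, 0 to 1, of the picture: columns of its width, rows of its height, amid what is visible of it).
- finder.spot_point(label, camera): "point" ([row, column] as shares, 0 to 1, of the picture: columns of its width, rows of its height: a listed point, or the origin of a listed thing).
The state is a dict: "time": time; "joint_positions": joint angles; "qd": joint speeds; "joint_torque": joint torques, N m; "position": TCP position; "tool_rot": TCP orientation; "ft_force": force on the tool from outside, world axes, zero at the start; "torque": the same for the moment, N m; "grip_width": opening from 0.0 (shut) to 1.0 (fully open).
Only numpy, scipy, OpenCV 4.12 (cv2) and the standard library are available. Lean on these libraries where they do the work, as an engineer would, in place of code of your own. Each camera call takes 0.05 s, during which the arm holds its last target. There are 200 camera calls.

## Task

The four LED modules stand in a row in the black incoming rack; the empty aluminium ageing rack is wired from the other end, so move them into it with the row reversed: seen from the robot, the module at the left end of the black rack goes into the right-end bay, the second from the left into the second bay from the right, and so on. Stand each one upright, board up, on the floor of its bay and in the middle of the bay from front to back. Set each down gently without dropping it, and let it go.

Things in the scene. Friction and masses are not known exactly. Their poses are not given: they have to be found in the camera images.
- incoming: Incoming rack, fixed, black plastic: floor 80 mm deep (x), 300 mm long (y), 8 mm thick; five 4 mm dividers up to 28 mm above the table make four bays at rack y = +111, +37, -37, -111 mm, 70 mm wide inside, open front and back. Origin: centre of underside, on the table. +x points away from the robot, +y to its left, within 0.3 rad. On the left or right side of the bench.
- ageing: Ageing rack, fixed, bare aluminium with steel dividers, empty at the start, without pads; on the other side of the bench. Same shape, sizes, origin and axes as the incoming rack (floor top 8 mm above the table; bays at rack y = +111, +37, -37, -111 mm).
- round_centre (a point): round LED module: finned aluminium heat-sink cylinder 48 mm in diameter, 48 mm tall, about 160 g, green board with LEDs on top. Loose, upright on its pad in the incoming rack, square to the rack within 0.12 rad. Point: its centre, half-way up (24 mm above its foot); z up out of the board, x along the rack's x. Can be gripped from above across its x (front and back), where the bay is open.
- square_centre (a point): square LED module: finned aluminium heat-sink block 46 x 46 mm, 44 mm tall, about 180 g, green board with LEDs on top. Loose, upright on its pad in the incoming rack, square to the rack within 0.12 rad. Point: its centre, half-way up (22 mm above its foot); z up out of the board, x along the rack's x. Can be gripped from above across its x (front and back), where the bay is open.
- slim_centre (a point): slim round LED module, the tallest and thinnest: finned aluminium cylinder 36 mm in diameter, 58 mm tall, about 110 g, green board with LEDs on top. Loose, upright on its pad in the incoming rack, square to the rack within 0.12 rad. Point: its centre, half-way up (29 mm above its foot); z up out of the board, x along the rack's x. Can be gripped from above across its x (front and back), where the bay is open.
- bar_centre (a point): oblong LED module: finned aluminium block 34 mm along its own x, 52 mm along its own y, 50 mm tall, about 150 g, green board with LEDs on top. Loose, upright on its pad in the incoming rack, square to the rack within 0.12 rad. Point: its centre, half-way up (25 mm above its foot); z up out of the board, x along the rack's x. Can be gripped from above across its x (front and back), where the bay is open.
- pad_round: Grey plastic pad, round, 62 mm across, 3 mm thick, fixed in one bay of the incoming rack (top 11 mm above the table); the round LED module stands on it at the start. Which bay it is in varies; it stays there and so marks where that module stood. Origin: centre of its underside; axes as the rack's.
- pad_square: Grey plastic pad, square, 60 x 60 mm, 3 mm thick, fixed in one bay of the incoming rack (top 11 mm above the table); the square LED module stands on it at the start. Which bay it is in varies; it stays there and so marks where that module stood. Origin: centre of its underside; axes as the rack's.
- pad_slim: Grey plastic pad, round, 50 mm across, 3 mm thick, fixed in one bay of the incoming rack (top 11 mm above the table); the slim round LED module stands on it at the start. Which bay it is in varies; it stays there and so marks where that module stood. Origin: centre of its underside; axes as the rack's.
- pad_bar: Grey plastic pad, oblong, 48 mm (x) x 66 mm (y), 3 mm thick, fixed in one bay of the incoming rack (top 11 mm above the table); the oblong LED module stands on it at the start. Which bay it is in varies; it stays there and so marks where that module stood. Origin: centre of its underside; axes as the rack's.

How it is judged:
At the end, for the whole second after the job is handed in: Every module stands in the ageing rack in the bay mirrored from its pad's bay in the incoming rack (rack y = minus the pad's rack y, within 20 mm), within 18 mm of the bay's middle from front to back, foot on the floor within 5 mm, upright within 0.1 rad, released and at rest (x of round_centre in the frame of ageing between -0.018 and 0.018 m and z of round_centre in the frame of ageing between 0.027 and 0.037 m and angle between each of round_centre, square_centre, slim_centre, bar_centre's own z axis and vertical below 0.1 rad and linear speed of each of mod_round, mod_square, mod_slim, mod_bar below 0.02 m/s and angular speed of each of mod_round, mod_square, mod_slim, mod_bar below 0.2 rad/s and contact force between each of mod_round, mod_square, mod_slim, mod_bar and the fingers below 0.05 N and ((y of pad_round in the frame of incoming between 0.091 and 0.131 m and y of round_centre in the frame of ageing between -0.131 and -0.091 m) or (y of pad_round in the frame of incoming between 0.017 and 0.057 m and y of round_centre in the frame of ageing between -0.057 and -0.017 m) or (y of pad_round in the frame of incoming between -0.057 and -0.017 m and y of round_centre in the frame of ageing between 0.017 and 0.057 m) or (y of pad_round in the frame of incoming between -0.131 and -0.091 m and y of round_centre in the frame of ageing between 0.091 and 0.131 m)) and x of square_centre in the frame of ageing between -0.018 and 0.018 m and z of square_centre in the frame of ageing between 0.025 and 0.035 m and ((y of pad_square in the frame of incoming between 0.091 and 0.131 m and y of square_centre in the frame of ageing between -0.131 and -0.091 m) or (y of pad_square in the frame of incoming between 0.017 and 0.057 m and y of square_centre in the frame of ageing between -0.057 and -0.017 m) or (y of pad_square in the frame of incoming between -0.057 and -0.017 m and y of square_centre in the frame of ageing between 0.017 and 0.057 m) or (y of pad_square in the frame of incoming between -0.131 and -0.091 m and y of square_centre in the frame of ageing between 0.091 and 0.131 m)) and x of slim_centre in the frame of ageing between -0.018 and 0.018 m and z of slim_centre in the frame of ageing between 0.032 and 0.042 m and ((y of pad_slim in the frame of incoming between 0.091 and 0.131 m and y of slim_centre in the frame of ageing between -0.131 and -0.091 m) or (y of pad_slim in the frame of incoming between 0.017 and 0.057 m and y of slim_centre in the frame of ageing between -0.057 and -0.017 m) or (y of pad_slim in the frame of incoming between -0.057 and -0.017 m and y of slim_centre in the frame of ageing between 0.017 and 0.057 m) or (y of pad_slim in the frame of incoming between -0.131 and -0.091 m and y of slim_centre in the frame of ageing between 0.091 and 0.131 m)) and x of bar_centre in the frame of ageing between -0.018 and 0.018 m and z of bar_centre in the frame of ageing between 0.028 and 0.038 m and ((y of pad_bar in the frame of incoming between 0.091 and 0.131 m and y of bar_centre in the frame of ageing between -0.131 and -0.091 m) or (y of pad_bar in the frame of incoming between 0.017 and 0.057 m and y of bar_centre in the frame of ageing between -0.057 and -0.017 m) or (y of pad_bar in the frame of incoming between -0.057 and -0.017 m and y of bar_centre in the frame of ageing between 0.017 and 0.057 m) or (y of pad_bar in the frame of incoming between -0.131 and -0.091 m and y of bar_centre in the frame of ageing between 0.091 and 0.131 m))); the robot touches nothing.
It fails at once if the round LED module is let go in mid-air and falls, or is thrown (linear speed of mod_round above 0.5 m/s and contact force between mod_round and the fingers below 0.01 N).
It fails at once if the square LED module is let go in mid-air and falls, or is thrown (linear speed of mod_square above 0.5 m/s and contact force between mod_square and the fingers below 0.01 N).
It fails at once if the slim round LED module is let go in mid-air and falls, or is thrown (linear speed of mod_slim above 0.5 m/s and contact force between mod_slim and the fingers below 0.01 N).
It fails at once if the oblong LED module is let go in mid-air and falls, or is thrown (linear speed of mod_bar above 0.5 m/s and contact force between mod_bar and the fingers below 0.01 N).
It also fails if it takes over 112 s, if anything falls off the work surface, if the arm or the gripper's body presses on something with over 40 N, if the wrist force passes 120 N, or if a joint passes its speed limit or range.

## Working session

There is one attempt and no reset: what is moved stays moved. The work goes in short steps, Python scripts to look and compute and a shell command to move; the robot and the scene stay as the last step left them, time stands still between calls to the robot, and variables do not carry over. Pictures are saved under pics/ and viewed, about 12 in all and at most 16, crops included, and the job is handed in when it is done.

```bash
mkdir -p pics; cat > h.py <<'E'
import numpy as np, cv2
from scipy.spatial.transform import Rotation as R
from bench import ctrl, imaging, close_job, finder
def ray(im,p,z):
    K=np.array(im["intrinsics"]);T=np.array(im["pose"])
    d=T[:3,:3]@np.linalg.inv(K)@np.array([p[1]*560,p[0]*420,1.])
    o=T[:3,3]; return o+d*(z-o[2])/d[2]
Z=dict(incoming=0,ageing=0,pad_round=.008,pad_square=.008,pad_slim=.008,pad_bar=.008,round_centre=.035,square_centre=.033,slim_centre=.040,bar_centre=.036)
def save(im,n): cv2.imwrite(f"pics/{n}.png",cv2.cvtColor(im["frame"],cv2.COLOR_RGB2BGR))
def st():
    s=ctrl.get_state();Rm=R.from_rotvec(s["tool_rot"]).as_matrix()
    print("t",round(s["time"],2),"pos",np.round(s["position"],4),"F",np.round(s["ft_force"],1),"w",round(s["grip_width"],3));print(np.round(Rm,3).tolist(),np.round(s["joint_positions"],2));return s,Rm
E
python3 - <<'E'
from h import *
st()
for c in ("top","scene"):
    im=imaging.get_image(c);save(im,c)
    print(c,np.round(np.array(im["pose"])[:3,3],3))
    for k,z in Z.items():
        r=finder.spot_point(k,c)
        print(k,[(np.round([q["point"][0]*420,q["point"][1]*560]).tolist(),np.round(ray(im,q["point"],z)[:2],4).tolist(),round(q["conf"],2)) for q in r[:3]])
E
```

```text
t 0.0 pos [0.2214 0.6106 0.2435] F [-0.2  0.   0.3] w 0.999
[[-0.94, 0.341, -0.001], [0.341, 0.94, -0.002], [-0.0, -0.002, -1.0]] [-1.21  0.32 -0.07  1.45  0.02  1.37 -0.06]
top [0.443 0.004 0.896]
incoming [([227.0, 393.0], [0.5092, -0.2429], 0.8)]
ageing [([223.0, 172.0], [0.5071, 0.2414], 0.97), ([237.0, 447.0], [0.4907, -0.3608], 0.21)]
pad_round [([232.0, 407.0], [0.4996, -0.2703], 0.56)]
pad_square [([224.0, 370.0], [0.5147, -0.191], 0.56)]
pad_slim [([244.0, 439.0], [0.4754, -0.3398], 0.71)]
pad_bar [([214.0, 341.0], [0.5339, -0.1281], 0.78)]
round_centre [([225.0, 374.0], [0.5103, -0.1929], 0.67), ([241.0, 444.0], [0.4803, -0.34], 0.55)]
square_centre [([225.0, 377.0], [0.5098, -0.2007], 0.95)]
slim_centre [([239.0, 446.0], [0.4855, -0.3421], 0.78)]
bar_centre [([217.0, 340.0], [0.5259, -0.1224], 0.73)]
scene [ 0.959 -0.437  0.677]
incoming [([280.0, 192.0], [0.5074, -0.2333], 0.84)]
ageing [([265.0, 210.0], [0.505, -0.1873], 0.66), ([169.0, 343.0], [0.5021, 0.2322], 0.63)]
pad_round [([285.0, 173.0], [0.4969, -0.2686], 0.47)]
pad_square [([262.0, 207.0], [0.4994, -0.1906], 0.79)]
pad_slim [([302.0, 133.0], [0.4765, -0.3425], 0.54)]
pad_bar [([251.0, 240.0], [0.5249, -0.1252], 0.64)]
round_centre [([277.0, 171.0], [0.4979, -0.2677], 0.63)]
square_centre [([255.0, 205.0], [0.5003, -0.1916], 0.6)]
slim_centre [([295.0, 131.0], [0.4831, -0.3407], 0.73)]
bar_centre [([243.0, 238.0], [0.5238, -0.1282], 0.65)]
```

View pics/top.png

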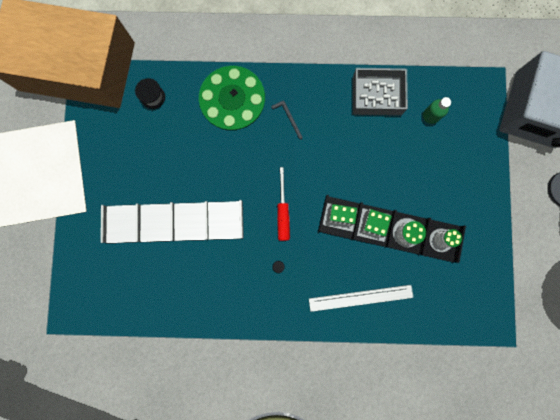

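View pics/scene.png

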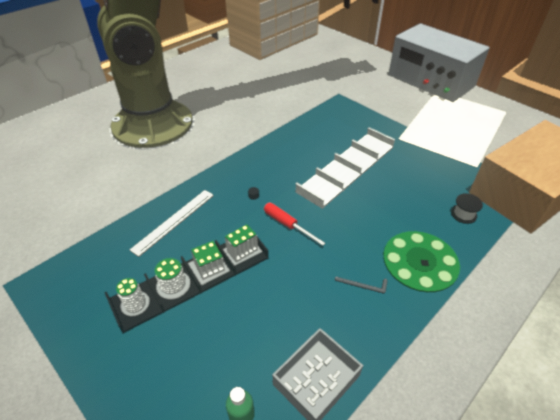

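```bash
python3 - <<'E'
from h import *
im=imaging.get_image("top")
for k,z in (("incoming",.02),("ageing",.02)):
    for q in finder.trace(k,"top")[:2]:
        m=q["region"].astype(np.uint8); c,n,h=0,0,0
        cs=max(cv2.findContours(m,0,2)[0],key=cv2.contourArea)
        P=np.array([ray(im,(p[0][1]/420,p[0][0]/560),z)[:2] for p in cs],np.float32)
        print(k,q["conf"],m.sum(),cv2.minAreaRect(P),np.round(cv2.boxPoints(cv2.minAreaRect(P)),3).tolist())
E
```

```text
incoming 0.88 2235 ((0.5041989088058472, -0.233678936958313), (0.30472052097320557, 0.0819292739033699), 78.43313598632812) [[0.4339999854564667, -0.375], [0.5139999985694885, -0.39100000262260437], [0.574999988079071, -0.09300000220537186], [0.4950000047683716, -0.07599999755620956]]
incoming 0.36 616 ((0.4965774416923523, -0.2756800353527069), (0.05109233036637306, 0.06400567293167114), 1.3647637367248535) [[0.4699999988079071, -0.24400000274181366], [0.47200000286102295, -0.30799999833106995], [0.5230000019073486, -0.3070000112056732], [0.5210000276565552, -0.24300000071525574]]
ageing 0.82 5249 ((0.5090034008026123, 0.23554092645645142), (0.08145446330308914, 0.3096379041671753), 3.362788677215576) [[0.45899999141693115, 0.3880000114440918], [0.47699999809265137, 0.07900000363588333], [0.5590000152587891, 0.08299999684095383], [0.5410000085830688, 0.3919999897480011]]
ageing 0.56 43 ((0.5192423462867737, -0.25426265597343445), (0.007556252647191286, 0.03191202133893967), 27.631175994873047) [[0.5080000162124634, -0.24199999868869781], [0.5230000019073486, -0.27000001072883606], [0.5299999713897705, -0.2669999897480011], [0.5149999856948853, -0.23800000548362732]]
```

The top picture shows the incoming rack at right (px 320–465, row ~230). From left to right it holds bar (340,217), square (375,224), round (408,232) and slim (445,240). The empty ageing rack is at left (px 100–243, row ~222). The scene view and the networks agree, apart from low-confidence round_centre hits at the wrong places.

So bar goes to rack y −111, square to −37, round to +37 and slim to +111. First I'll turn and move above the ageing rack for a close look.

```bash
python3 -m jog '[[[0,0,0,0,0,8.3,8.7],[0,0,0,0,0,8.3,8.7],[0,0,0,0,0,8.3,8.7],[0,0,0,0,0,8.3,8.7],[0,0,0,0,0,8.3,8.7],[0,0,0,0,0,8.3,8.7],[0,0,0,0,0,8.3,8.7],[0,0,0,0,0,8.3,8.7],[-1.5,1,0,0,0,0,8.7],[-3,2,0,0,0,0,8.7],[-4,2.7,0,0,0,0,8.7],[-4,2.7,0,0,0,0,8.7]]]' 30; python3 -m jog '[[[-4,2.7,-0.5,0,0,0,8.7],[-4,2.7,-0.5,0,0,0,8.7],[-4,2.7,-0.5,0,0,0,8.7],[-4,2.7,-0.5,0,0,0,8.7],[-4,2.7,-0.5,0,0,0,8.7],[-4,2.7,-0.5,0,0,0,8.7],[-3,2,-0.5,0,0,0,8.7],[-2.5,1.7,-0.5,0,0,0,8.7],[-1,0.6,0,0,0,0,8.7],[0,0,0,0,0,0,8.7],[0,0,0,0,0,0,8.7]]]'
python3 - <<'E'
from h import *
st()
im=imaging.get_image("wrist");save(im,"w1");print(np.round(im["pose"],3))
for q in finder.spot_point("ageing","wrist")[:2]: print(q,ray(im,q["point"],0))
for q in finder.trace("ageing","wrist")[:2]:
    cs=max(cv2.findContours(q["region"].astype(np.uint8),0,2)[0],key=cv2.contourArea)
    P=np.array([ray(im,(p[0][1]/420,p[0][0]/560),.008)[:2] for p in cs],np.float32)
    print(q["conf"],np.round(cv2.boxPoints(cv2.minAreaRect(P)),3).tolist(),cv2.minAreaRect(P))
E
```

```text
time: 2.45
position: [0.3148, 0.4893, 0.2446]
tool_rot: [2.143, 2.296, 0.0]
ft_force: [1.2, -0.5, 0.2]
grip_width: 0.998
time: 3.55
position: [0.5364, 0.2017, 0.2841]
tool_rot: [-2.145, -2.293, 0.001]
ft_force: [-0.8, 1.2, 0.6]
grip_width: 0.999
t 3.55 pos [0.5364 0.2017 0.2841] F [-0.8  1.2  0.6] w 0.999
[[-0.067, 0.998, -0.001], [0.998, 0.067, 0.001], [0.001, -0.001, -1.0]] [-0.79  0.14  0.43  1.6  -0.06  1.41 -0.29]
[[ 0.998  0.064  0.018  0.533]
 [ 0.067 -0.957 -0.283  0.281]
 [-0.001  0.284 -0.959  0.424]
 [ 0.     0.     0.     1.   ]]
{'point': [0.344, 0.4609], 'conf': 0.86} [0.51204108 0.23745974 0.        ]
0.8 [[0.4569999873638153, 0.3919999897480011], [0.4749999940395355, 0.07599999755620956], [0.5590000152587891, 0.08100000023841858], [0.5410000085830688, 0.3970000147819519]] ((0.5079619884490967, 0.2363034337759018), (0.08422346413135529, 0.31665685772895813), 3.349688768386841)
```

View pics/w1.png

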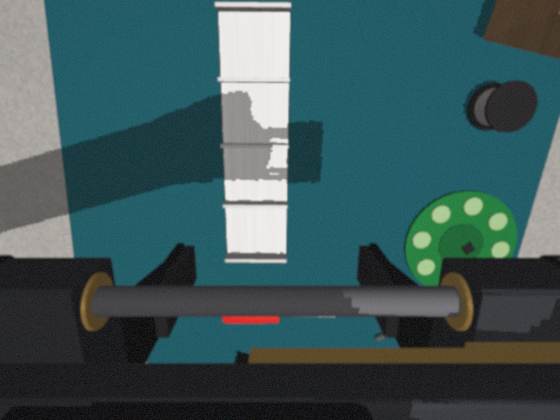

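The wrist picture shows the ageing rack empty and clear, with dividers at rows 5, 80, 145, 203 and 259 and columns ~218–290. Its centre comes out at about (0.510, 0.237), yaw 0.058, and all the estimates agree within 4 mm. Next I move to the incoming rack.

```bash
python3 -m jog '[[[-2,-0.2,0,0,0,0,8.7],[-4,-0.5,0,0,0,0,8.7],[-5,-0.5,0,0,0,0,8.7],[-5,-0.5,0,0,0,0,8.7],[-5,-0.5,0,0,0,0,8.7],[-5,-0.5,0,0,0,0,8.7],[-5,-0.5,0,0,0,0,8.7],[-5,-0.5,0,0,0,0,8.7],[-5,-0.5,0,0,0,0,8.7],[-3.5,-0.5,0,0,0,0,8.7],[-2,-0.5,0,0,0,0,8.7],[0,0,0,0,0,7.7,8.7]]]'; python3 -m jog '[[[0,0,0,0,0,7.7,8.7],[0,0,0,0,0,0,8.7],[0,0,0,0,0,0,8.7]]]'
python3 - <<'E'
from h import *
st()
im=imaging.get_image("wrist");save(im,"w2")
for k,z in Z.items():
    if k=="ageing": continue
    r=finder.spot_point(k,"wrist")
    print(k,[(np.round([q["point"][0]*420,q["point"][1]*560]).tolist(),np.round(ray(im,q["point"],z)[:2],4).tolist(),round(q["conf"],2)) for q in r[:2]])
for q in finder.trace("incoming","wrist")[:1]:
    cs=max(cv2.findContours(q["region"].astype(np.uint8),0,2)[0],key=cv2.contourArea)
    P=np.array([ray(im,(p[0][1]/420,p[0][0]/560),.015)[:2] for p in cs],np.float32)
    print(q["conf"],cv2.minAreaRect(P))
E
```

```text
time: 4.9
position: [0.5128, -0.2702, 0.2848]
tool_rot: [2.307, 2.131, -0.003]
ft_force: [-0.2, 0.3, -0.2]
grip_width: 0.999
time: 5.2
position: [0.5151, -0.265, 0.2845]
tool_rot: [-2.433, -1.987, -0.0]
ft_force: [0.4, 0.2, 0.6]
grip_width: 1.002
t 5.2 pos [ 0.5151 -0.265   0.2845] F [0.4 0.2 0.6] w 1.002
[[0.199, 0.98, -0.0], [0.98, -0.199, 0.0], [0.0, -0.0, -1.0]] [-0.3   0.19  0.84  1.6  -0.15  1.42  0.36]
incoming [([150.0, 261.0], [0.5028, -0.232], 0.96)]
pad_round []
pad_square []
pad_slim [([234.0, 265.0], [0.4848, -0.3413], 0.64)]
pad_bar []
round_centre [([182.0, 261.0], [0.4974, -0.2655], 0.77), ([48.0, 265.0], [0.5332, -0.1226], 0.53)]
square_centre [([120.0, 261.0], [0.5131, -0.1952], 0.56)]
slim_centre [([243.0, 264.0], [0.4848, -0.3411], 0.73)]
bar_centre [([49.0, 265.0], [0.5327, -0.124], 0.92)]
0.91 ((0.5051095485687256, -0.2319403886795044), (0.3094898760318756, 0.08239522576332092), 78.40530395507812)
```

View pics/w2.png

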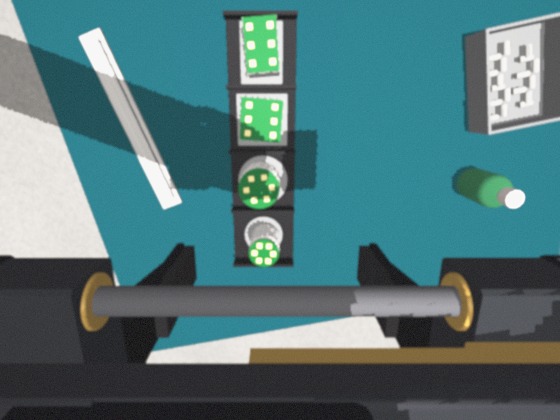

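The picture agrees with the fits: bar (265,48), square (261,120), round (261,182) and slim (264,243). That puts the incoming rack at about (0.504, −0.233), yaw −0.202. I'll grasp the bar first.

```bash
python3 -m jog '[[[3.5,-0.4,2,0,0,0,8.7],[3.5,-0.4,2,0,0,0,8.7],[3.5,-0.4,2,0,0,0,8.7],[3.5,-0.4,2,0,0,0,8.7],[0,0,3,0,0,0,8.7],[0,0,3,0,0,0,8.7],[0,0,3,0,0,0,8.7],[0,0,3,0,0,0,8.7],[0,0,2,0,0,0,8.7],[0,0,1.2,0,0,0,8.7],[0,0,1,0,0,0,8.7],[0,0,0,0,0,0,8.7]]]'; python3 -m jog '[[[0,0,0,0,0,0,8.7],[0,0,0,0,0,0,8.7]]]'; python3 -c "
from h import *
st();im=imaging.get_image('wrist');save(im,'w3')"
```

```text
time: 6.95
position: [0.5279, -0.1248, 0.0419]
tool_rot: [-2.436, -1.982, 0.002]
ft_force: [-0.2, 0.7, -0.5]
grip_width: 0.994
time: 7.15
position: [0.5292, -0.125, 0.0436]
tool_rot: [2.436, 1.982, 0.003]
ft_force: [0.6, -0.2, 0.3]
grip_width: 0.997
t 7.15 pos [ 0.5292 -0.125   0.0436] F [ 0.6 -0.2  0.3] w 0.997
[[0.203, 0.979, 0.002], [0.979, -0.203, 0.0], [0.001, 0.002, -1.0]] [-0.42  0.34  0.7   1.95 -0.27  0.94  0.2 ]
```

View pics/w3.png

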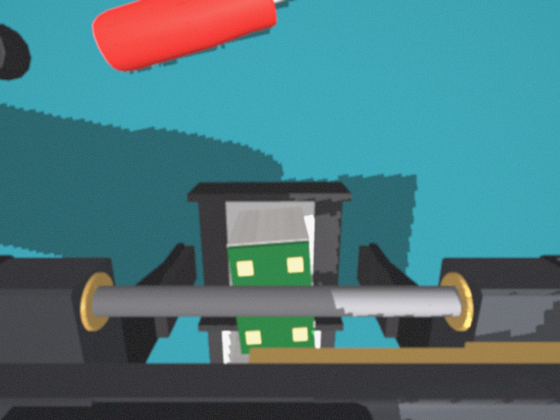

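The bar stands between the open jaws (board around 270,300), clear of both dividers. Now I close and lift.

```bash
python3 -m jog '[[[0,0,0,0,0,0,4],[0,0,0,0,0,0,2],[0,0,0,0,0,0,0],[0,0,0,0,0,0,0],[0,0,0,0,0,0,0],[0,0,0,0,0,0,0],[0,0,0,0,0,0,0],[0,0,-0.5,0,0,0,0],[0,0,-1.5,0,0,0,0],[0,0,-3,0,0,0,0],[0,0,-3,0,0,0,0],[0,0,-3,0,0,0,0]]]' 30; python3 -m jog '[[[0,0,-1,0,0,0,0],[0,0,0,0,0,0,0]]]';python3 -c "
from h import *
st()"
```

```text
time: 8.4
position: [0.5282, -0.1251, 0.1547]
tool_rot: [2.437, 1.982, 0.001]
ft_force: [0.4, -0.1, -1.1]
grip_width: 0.396
time: 8.6
position: [0.5294, -0.125, 0.1646]
tool_rot: [2.435, 1.982, 0.006]
ft_force: [0.2, 0.2, -1.6]
grip_width: 0.395
t 8.6 pos [ 0.5294 -0.125   0.1646] F [ 0.2  0.2 -1.6] w 0.395
[[0.203, 0.979, 0.004], [0.979, -0.203, 0.001], [0.001, 0.004, -1.0]] [-0.5   0.18  0.75  1.85 -0.13  1.17  0.1 ]
```

```bash
python3 -m jog '[[[2,-0.5,0,0,0,0,0],[4,-1,0,0,0,0,0],[4,-1,0,0,0,0,0],[4,-1,0,0,0,0,0],[4,-1,0,0,0,0,0],[3.5,-0.9,0,0,0,0,0],[1.8,-0.5,0,0,0,0,0],[1,-0.4,0,0,0,0,0],[0,0,0,0,0,-3.76,0],[0,0,0,0,0,-3.76,0],[0,0,0,0,0,-3.76,0],[0,0,0,0,0,-3.76,0]]]'; python3 -m jog '[[[0,0,0,0,0,0,0],[0,0,0,0,0,0,0]]]';python3 - <<'E'
from h import *
st();im=imaging.get_image('wrist');save(im,'w4')
s,Rm=st()
for q in finder.spot_point("bar_centre","wrist")[:2]: print(q,ray(im,q["point"],s["position"][2]-.007))
E
```

```text
time: 9.8
position: [0.5154, 0.1244, 0.1614]
tool_rot: [-2.155, -2.285, 0.004]
ft_force: [-0.4, -0.2, -0.5]
grip_width: 0.392
time: 10.0
position: [0.5156, 0.125, 0.1619]
tool_rot: [-2.159, -2.281, 0.002]
ft_force: [0.7, 0.0, -0.4]
grip_width: 0.396
t 10.0 pos [0.5156 0.125  0.1619] F [ 0.7  0.  -0.4] w 0.396
[[-0.055, 0.998, -0.001], [0.998, 0.055, -0.001], [-0.001, -0.001, -1.0]] [-0.79  0.13  0.55  1.87 -0.07  1.16 -0.17]
t 10.05 pos [0.5157 0.1252 0.162 ] F [-0.1  0.1 -1.2] w 0.394
[[-0.055, 0.998, -0.001], [0.998, 0.055, -0.001], [-0.001, -0.001, -1.0]] [-0.79  0.13  0.55  1.87 -0.07  1.16 -0.17]
{'point': [0.6531, 0.492], 'conf': 0.82} [0.51654533 0.12674131 0.15501361]
```

View pics/w4.png

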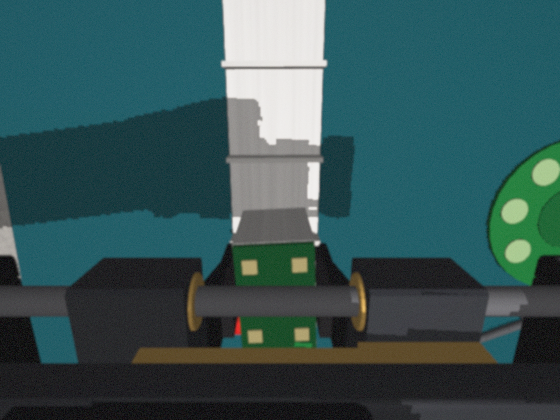

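The bar is held square (board 275,300). Divider tops are at rows 64 (cols 222–326) and 157 (cols 227–323), which I can use to check the ageing rack.

```bash
python3 - <<'E'
from h import *
im=imaging.get_image('wrist')
c=np.array([.510,.237]);a=.0585;A=np.array([[np.cos(a),np.sin(a)],[-np.sin(a),np.cos(a)]])
for r,c1,c2 in ((64,222,326),(157,227,323)):
    for cc in (c1,(c1+c2)/2,c2):
        p=ray(im,(r/420,cc/560),.028)[:2]; print(r,cc,np.round(p,4),"rack",np.round(A@(p-c),4))
E
```

```text
64 222 [0.4694 0.2357] rack [-0.0406  0.001 ]
64 274.0 [0.5091 0.2379] rack [-0.0009  0.0009]
64 326 [0.5488 0.2401] rack [0.0389 0.0008]
157 227 [0.4742 0.1649] rack [-0.04   -0.0699]
157 275.0 [0.5137 0.1671] rack [-0.0003 -0.07  ]
157 323 [0.5533 0.1693] rack [ 0.0393 -0.0701]
```

```bash
python3 -m jog '[[[0,0,1.5,0,0,0,0],[0,0,3,0,0,0,0],[0,0,3,0,0,0,0],[0,0,2,0,0,0,0],[0,0,1,0,0,0,0],[0,0,0.6,0,0,0,0],[0,0,0.5,0,0,0,0],[0,0,0.4,0,0,0,0],[0,0,0,0,0,0,0],[0,0,0,0,0,0,0]]]'; python3 -m jog '[[[0,0,0.1,0,0,0,0],[0,0,0.1,0,0,0,0],[0,0,0,0,0,0,0]]]';python3 -m jog '[[[0,0,0.1,0,0,0,0],[0,0,0,0,0,0,0]]]'
```

```text
time: 11.15
position: [0.5164, 0.1261, 0.0431]
tool_rot: [2.156, 2.284, 0.002]
ft_force: [-0.1, 0.1, -1.0]
grip_width: 0.395
time: 11.45
position: [0.5163, 0.1261, 0.0411]
tool_rot: [2.156, 2.285, 0.001]
ft_force: [-1.4, 0.5, 2.6]
grip_width: 0.394
time: 11.65
position: [0.5163, 0.1261, 0.041]
tool_rot: [-2.156, -2.284, -0.001]
ft_force: [-4.7, -0.5, 11.1]
grip_width: 0.392
```

Contact is felt, so I release and rise.

```bash
python3 -m jog '[[[0,0,-0.1,0,0,0,0],[0,0,0,0,0,0,4],[0,0,0,0,0,0,5],[0,0,0,0,0,0,8.7],[0,0,0,0,0,0,8.7],[0,0,0,0,0,0,8.7],[0,0,-1,0,0,0,8.7],[0,0,-3,0,0,0,8.7],[0,0,-3,0,0,0,8.7],[0,0,-3,0,0,0,8.7],[0,0,-2,0,0,0,8.7],[0,0,0,0,0,0,8.7]]]'; python3 - <<'E'
from h import *
s,Rm=st();im=imaging.get_image('wrist');save(im,'w5')
for q in finder.spot_point("bar_centre","wrist")[:1]: print(q,ray(im,q["point"],.033))
t=np.array([.5114,-.197])-s["position"][:2]; print(Rm[:2,:2].T@t*100)
E
```

```text
time: 12.85
position: [0.5182, 0.1264, 0.1644]
tool_rot: [2.155, 2.283, 0.01]
ft_force: [-0.1, 0.1, -0.2]
grip_width: 0.999
t 12.85 pos [0.5182 0.1264 0.1644] F [-0.1  0.1 -0.2] w 0.999
[[-0.058, 0.998, 0.006], [0.998, 0.058, 0.003], [0.003, 0.006, -1.0]] [-0.8   0.13  0.55  1.87 -0.08  1.16 -0.16]
{'point': [0.4881, 0.4918], 'conf': 0.68} [0.51966695 0.12825188 0.033     ]
[-32.25114427  -2.54481215]
```

View pics/w5.png

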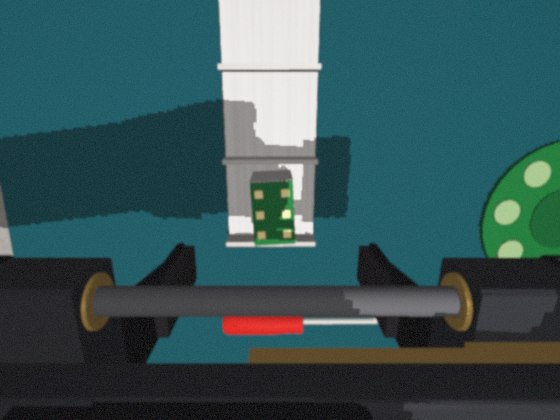

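The bar stands in the right-end bay (board 272,212), upright and clear of the dividers. Square next.

```bash
python3 -m jog '[[[-2,-0.3,0,0,0,0,8.7],[-4,-0.3,0,0,0,0,8.7],[-5,-0.3,0,0,0,0,8.7],[-5,-0.3,0,0,0,0,8.7],[-5,-0.3,0,0,0,0,8.7],[-5,-0.3,0,0,0,0,8.7],[-4,-0.4,0,0,0,0,8.7],[-2.2,-0.4,0,0,0,0,8.7],[0,0,0,0,0,7.5,8.7],[0,0,0,0,0,7.5,8.7],[0,0,0,0,0,0,8.7],[0,0,0,0,0,0,8.7]]]'; python3 - <<'E'
from h import *
s,Rm=st();im=imaging.get_image('wrist');save(im,'w6')
for q in finder.spot_point("square_centre","wrist")[:2]+finder.spot_point("pad_square","wrist")[:1]: print(q,ray(im,q["point"],.033))
t=np.array([.5114,-.197])-s["position"][:2]; print(Rm[:2,:2].T@t*100)
E
```

```text
time: 14.15
position: [0.508, -0.1963, 0.1596]
tool_rot: [-2.432, -1.987, 0.002]
ft_force: [-0.2, -0.3, -0.5]
grip_width: 1.004
t 14.15 pos [ 0.508  -0.1963  0.1596] F [-0.2 -0.3 -0.5] w 1.004
[[0.199, 0.98, -0.002], [0.98, -0.199, 0.0], [-0.0, -0.002, -1.0]] [-0.43  0.2   0.83  1.85 -0.16  1.17  0.26]
{'point': [0.49, 0.5032], 'conf': 0.62} [ 0.51383582 -0.19509235  0.033     ]
[0.00256669 0.34334455]
```

View pics/w6.png

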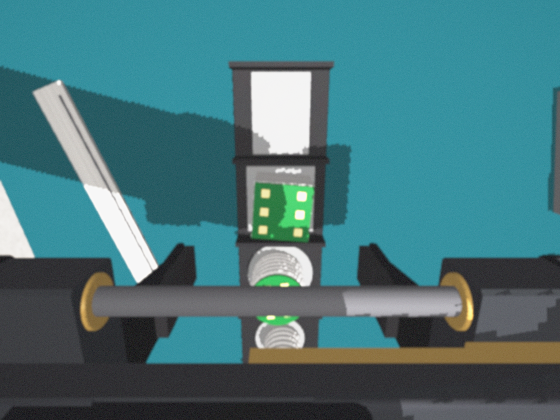

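The square (board 282,212) stands free in its bay, about 4–5 mm ahead of the tool. I correct, descend, grip and lift.

```bash
python3 -m jog '[[[0,0.4,1.5,0,0,0,8.7],[0,0,3,0,0,0,8.7],[0,0,3,0,0,0,8.7],[0,0,2,0,0,0,8.7],[0,0,1.3,0,0,0,8.7],[0,0,0.9,0,0,0,8.7],[0,0,0,0,0,0,8.7],[0,0,0,0,0,0,8.7]]]'; python3 -m jog '[[[0,0,0,0,0,0,6],[0,0,0,0,0,0,4],[0,0,0,0,0,0,2],[0,0,0,0,0,0,0],[0,0,0,0,0,0,0],[0,0,0,0,0,0,0],[0,0,-0.5,0,0,0,0],[0,0,-1.5,0,0,0,0],[0,0,-3,0,0,0,0],[0,0,-3,0,0,0,0],[0,0,-3,0,0,0,0],[0,0,-1,0,0,0,0]]]' 30;python3 -m jog '[[[0,0,0,0,0,0,0],[0,0,0,0,0,0,0]]]'
python3 - <<'E'
from h import *
s,Rm=st()
t=np.array([.512,.200])-s["position"][:2]; print(Rm[:2,:2].T@t*100)
E
```

```text
time: 15.1
position: [0.5131, -0.1978, 0.0441]
tool_rot: [2.435, 1.983, 0.001]
ft_force: [-0.5, 0.7, 1.0]
grip_width: 0.999
time: 16.3
position: [0.5143, -0.1985, 0.1674]
tool_rot: [2.433, 1.98, 0.007]
ft_force: [0.3, 0.4, -2.5]
grip_width: 0.536
time: 16.5
position: [0.5119, -0.197, 0.1626]
tool_rot: [-2.435, -1.983, 0.001]
ft_force: [-0.1, -0.1, -2.8]
grip_width: 0.533
t 16.5 pos [ 0.5119 -0.197   0.1626] F [-0.1 -0.1 -2.8] w 0.533
[[0.202, 0.979, -0.001], [0.979, -0.202, 0.001], [0.0, -0.001, -1.0]] [-0.43  0.21  0.84  1.83 -0.17  1.17  0.26]
[38.88470945 -8.02402126]
```

```bash
python3 -m jog '[[[2,-0.4,0,0,0,0,0],[4,-0.8,0,0,0,0,0],[5,-1,0,0,0,0,0],[5,-1,0,0,0,0,0],[5,-1,0,0,0,0,0],[5,-1,0,0,0,0,0],[5,-1,0,0,0,0,0],[4,-0.8,0,0,0,0,0],[2.9,-0.6,0,0,0,0,0],[1,-0.4,0,0,0,0,0],[0,0,0,0,0,-3.75,0],[0,0,0,0,0,-3.75,0]]]'; python3 -m jog '[[[0,0,0,0,0,-3.75,0],[0,0,0,0,0,-3.75,0],[0,0,0,0,0,0,0],[0,0,0,0,0,0,0]]]';python3 - <<'E'
from h import *
im=imaging.get_image('wrist')
s,Rm=st()
for q in finder.spot_point("square_centre","wrist")[:2]: print(q,ray(im,q["point"],s["position"][2]-.009))
t=np.array([.512,.200])-s["position"][:2]; print(Rm[:2,:2].T@t*100)
E
```

```text
time: 17.7
position: [0.512, 0.1936, 0.1617]
tool_rot: [2.298, 2.142, -0.006]
ft_force: [-0.2, -1.8, -2.1]
grip_width: 0.534
time: 18.1
position: [0.5126, 0.1935, 0.1626]
tool_rot: [-2.159, -2.282, 0.003]
ft_force: [-0.6, -0.4, -2.8]
grip_width: 0.533
t 18.15 pos [0.5127 0.1938 0.1628] F [ 0.5  0.2 -1.7] w 0.536
[[-0.055, 0.998, -0.001], [0.998, 0.055, -0.001], [-0.001, -0.001, -1.0]] [-0.9   0.17  0.54  1.83 -0.1   1.17 -0.27]
{'point': [0.6343, 0.4938], 'conf': 0.7} [0.51376846 0.19863604 0.15379967]
[ 0.62564778 -0.03151481]
```

```bash
python3 -m jog '[[[0.4,0,1.5,0,0,0,0],[0,0,3,0,0,0,0],[0,0,3,0,0,0,0],[0,0,2,0,0,0,0],[0,0,1,0,0,0,0],[0,0,0.7,0,0,0,0],[0,0,0.5,0,0,0,0],[0,0,0.3,0,0,0,0],[0,0,0,0,0,0,0],[0,0,0,0,0,0,0]]]'; python3 -m jog '[[[0,0,0.1,0,0,0,0],[0,0,0.1,0,0,0,0],[0,0,0,0,0,0,0]]]';python3 -m jog '[[[0,0,0.1,0,0,0,0],[0,0,0,0,0,0,0]]]'
```

```text
time: 19.2
position: [0.5132, 0.1989, 0.0442]
tool_rot: [2.156, 2.285, 0.002]
ft_force: [0.3, -0.0, -2.1]
grip_width: 0.534
time: 19.5
position: [0.5127, 0.1987, 0.0416]
tool_rot: [-2.156, -2.285, -0.0]
ft_force: [0.1, -0.4, -2.0]
grip_width: 0.532
time: 19.7
position: [0.5129, 0.1987, 0.0406]
tool_rot: [2.156, 2.285, 0.0]
ft_force: [1.2, 0.4, -1.2]
grip_width: 0.535
```

```bash
python3 -m jog '[[[0,0,0.1,0,0,0,0],[0,0,0,0,0,0,0]]]'
```

```text
time: 19.9
position: [0.5129, 0.1988, 0.0405]
tool_rot: [-2.156, -2.284, -0.0]
ft_force: [-3.0, -2.0, 6.6]
grip_width: 0.537
```

```bash
python3 -m jog '[[[0,0,-0.05,0,0,0,0],[0,0,0,0,0,0,5],[0,0,0,0,0,0,6],[0,0,0,0,0,0,8.7],[0,0,0,0,0,0,8.7],[0,0,0,0,0,0,8.7],[0,0,-1,0,0,0,8.7],[0,0,-3,0,0,0,8.7],[0,0,-3,0,0,0,8.7],[0,0,-3,0,0,0,8.7],[0,0,-2,0,0,0,8.7],[0,0,0,0,0,0,8.7]]]'; python3 - <<'E'
from h import *
s,Rm=st();im=imaging.get_image('wrist');save(im,'w7')
for k in ("square_centre","bar_centre"):
  for q in finder.spot_point(k,"wrist")[:1]: print(k,q,ray(im,q["point"],.031))
t=np.array([.498,-.269])-s["position"][:2]; print(Rm[:2,:2].T@t*100)
E
```

```text
time: 21.1
position: [0.515, 0.1995, 0.1641]
tool_rot: [2.155, 2.283, 0.011]
ft_force: [-0.2, 0.5, 0.3]
grip_width: 1.001
t 21.1 pos [0.515  0.1995 0.1641] F [-0.2  0.5  0.3] w 1.001
[[-0.058, 0.998, 0.006], [0.998, 0.058, 0.004], [0.004, 0.006, -1.0]] [-0.91  0.17  0.54  1.82 -0.1   1.16 -0.27]
square_centre {'point': [0.4852, 0.4914], 'conf': 0.98} [0.51611525 0.20199256 0.031     ]
bar_centre {'point': [0.6726, 0.4855], 'conf': 0.79} [0.51733216 0.12673806 0.031     ]
[-46.67030725  -4.39090203]
```

View pics/w7.png

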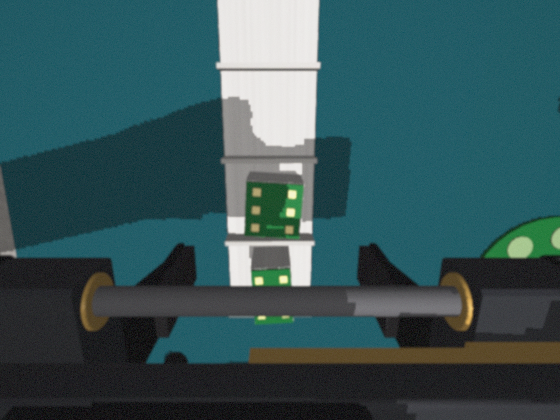

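The square stands in the second bay from the right (board 274,207), and the bar is still fine behind the rod. Round next.

```bash
python3 -m jog '[[[-2,-0.3,0,0,0,0,8.7],[-4,-0.4,0,0,0,0,8.7],[-5,-0.4,0,0,0,0,8.7],[-5,-0.4,0,0,0,0,8.7],[-5,-0.4,0,0,0,0,8.7],[-5,-0.4,0,0,0,0,8.7],[-5,-0.4,0,0,0,0,8.7],[-5,-0.4,0,0,0,0,8.7],[-5,-0.4,0,0,0,0,8.7],[-4,-0.4,0,0,0,0,8.7],[-1.6,-0.2,0,0,0,0,8.7],[0,0,0,0,0,7.5,8.7]]]';python3 -m jog '[[[0,0,0,0,0,7.5,8.7],[0,0,0,0,0,0,8.7],[0,0,0,0,0,0,8.7]]]'; python3 - <<'E'
from h import *
s,Rm=st();im=imaging.get_image('wrist')
for k in ("round_centre","slim_centre","pad_square"):
  for q in finder.spot_point(k,"wrist")[:1]: print(k,q,ray(im,q["point"],.035))
t=np.array([.498,-.269])-s["position"][:2]; print(Rm[:2,:2].T@t*100)
E
```

```text
time: 22.45
position: [0.4954, -0.2729, 0.1591]
tool_rot: [-2.312, -2.127, 0.005]
ft_force: [0.5, 0.3, -0.5]
grip_width: 1.004
time: 22.75
position: [0.4976, -0.2681, 0.1593]
tool_rot: [-2.433, -1.986, 0.002]
ft_force: [-0.3, 0.2, -0.2]
grip_width: 1.003
t 22.75 pos [ 0.4976 -0.2681  0.1593] F [-0.3  0.2 -0.2] w 1.003
[[0.2, 0.98, -0.002], [0.98, -0.2, 0.0], [-0.0, -0.002, -1.0]] [-0.34  0.28  0.92  1.8  -0.24  1.18  0.45]
round_centre {'point': [0.4952, 0.4836], 'conf': 0.86} [ 0.49425602 -0.26623213  0.035     ]
slim_centre {'point': [0.6902, 0.4943], 'conf': 0.86} [ 0.48380526 -0.34240854  0.035     ]
pad_square {'point': [0.2788, 0.4966], 'conf': 0.9} [ 0.51469337 -0.19594749  0.035     ]
[-0.08037988  0.05292307]
```

```bash
python3 -m jog '[[[0,-0.1,1.5,0,0,0,8.7],[0,0,3,0,0,0,8.7],[0,0,3,0,0,0,8.7],[0,0,2,0,0,0,8.7],[0,0,1.3,0,0,0,8.7],[0,0,0.9,0,0,0,8.7],[0,0,0,0,0,0,8.7],[0,0,0,0,0,0,8.7]]]'; python3 -m jog '[[[0,0,0,0,0,0,6],[0,0,0,0,0,0,4],[0,0,0,0,0,0,2],[0,0,0,0,0,0,0],[0,0,0,0,0,0,0],[0,0,0,0,0,0,0],[0,0,-0.5,0,0,0,0],[0,0,-1.5,0,0,0,0],[0,0,-3,0,0,0,0],[0,0,-3,0,0,0,0],[0,0,-3,0,0,0,0],[0,0,-1,0,0,0,0]]]' 30;python3 -m jog '[[[0,0,0,0,0,0,0],[0,0,0,0,0,0,0]]]'
python3 - <<'E'
from h import *
s,Rm=st()
t=np.array([.508,.274])-s["position"][:2]; print(Rm[:2,:2].T@t*100)
E
```

```text
time: 23.75
position: [0.4982, -0.268, 0.0436]
tool_rot: [2.435, 1.983, 0.001]
ft_force: [-0.4, 0.3, -0.0]
grip_width: 1.001
time: 24.95
position: [0.4993, -0.2689, 0.167]
tool_rot: [2.433, 1.98, 0.006]
ft_force: [0.3, 0.1, -2.0]
grip_width: 0.547
time: 25.15
position: [0.4973, -0.267, 0.1622]
tool_rot: [-2.435, -1.983, 0.0]
ft_force: [0.0, 0.5, -2.1]
grip_width: 0.548
t 25.15 pos [ 0.4973 -0.267   0.1622] F [ 0.   0.5 -2.1] w 0.548
[[0.202, 0.979, -0.001], [0.979, -0.202, 0.001], [0.001, -0.001, -1.0]] [-0.35  0.28  0.93  1.8  -0.24  1.19  0.45]
[53.19635491 -9.89364588]
```

```bash
python3 -m jog '[[[2,-0.4,0,0,0,0,0],[4,-0.8,0,0,0,0,0],[5,-0.9,0,0,0,0,0],[5,-0.9,0,0,0,0,0],[5,-0.9,0,0,0,0,0],[5,-0.9,0,0,0,0,0],[5,-0.9,0,0,0,0,0],[5,-0.9,0,0,0,0,0],[5,-0.9,0,0,0,0,0],[5,-0.9,0,0,0,0,0],[4,-0.8,0,0,0,0,0],[3.2,-0.6,0,0,0,0,0]]]'; python3 -m jog '[[[0,0,0,0,0,-3.75,0],[0,0,0,0,0,-3.75,0],[0,0,0,0,0,-3.75,0],[0,0,0,0,0,-3.75,0],[0,0,0,0,0,0,0],[0,0,0,0,0,0,0]]]';python3 - <<'E'
from h import *
im=imaging.get_image('wrist')
s,Rm=st()
for q in finder.spot_point("round_centre","wrist")[:2]: print(q,ray(im,q["point"],s["position"][2]-.007))
t=np.array([.508,.274])-s["position"][:2]; print(Rm[:2,:2].T@t*100)
E
```

```text
time: 26.35
position: [0.5075, 0.2697, 0.1606]
tool_rot: [-2.433, -1.987, 0.006]
ft_force: [0.1, -0.7, -2.0]
grip_width: 0.544
time: 26.95
position: [0.5087, 0.2664, 0.1616]
tool_rot: [-2.158, -2.283, 0.004]
ft_force: [-1.2, -0.0, -2.1]
grip_width: 0.545
t 27.0 pos [0.5089 0.2664 0.1619] F [ 0.8 -0.6 -2. ] w 0.547
[[-0.056, 0.998, -0.002], [0.998, 0.056, -0.001], [-0.001, -0.002, -1.0]] [-1.02  0.24  0.56  1.77 -0.13  1.18 -0.36]
{'point': [0.66, 0.4916], 'conf': 0.89} [0.5095831  0.2666376  0.15492427]
[ 0.76111308 -0.04605758]
```

```bash
python3 -m jog '[[[0.7,0,1.5,0,0,0,0],[0,0,3,0,0,0,0],[0,0,3,0,0,0,0],[0,0,2,0,0,0,0],[0,0,1,0,0,0,0],[0,0,0.7,0,0,0,0],[0,0,0.5,0,0,0,0],[0,0,0.3,0,0,0,0],[0,0,0.1,0,0,0,0],[0,0,0.1,0,0,0,0],[0,0,0,0,0,0,0]]]';python3 -m jog '[[[0,0,0.1,0,0,0,0],[0,0,0,0,0,0,0]]]'
```

```text
time: 28.15
position: [0.5093, 0.274, 0.0415]
tool_rot: [2.156, 2.285, 0.001]
ft_force: [0.2, -0.1, -3.1]
grip_width: 0.544
time: 28.35
position: [0.5091, 0.2739, 0.0402]
tool_rot: [-2.156, -2.285, -0.001]
ft_force: [0.6, 0.2, -1.4]
grip_width: 0.546
```

```bash
python3 -m jog '[[[0,0,0.1,0,0,0,0],[0,0,0,0,0,0,0]]]'
```

```text
time: 28.55
position: [0.5091, 0.2739, 0.04]
tool_rot: [-2.156, -2.284, -0.0]
ft_force: [-1.9, -0.9, 4.6]
grip_width: 0.545
```

```bash
python3 -m jog '[[[0,0,-0.05,0,0,0,0],[0,0,0,0,0,0,5],[0,0,0,0,0,0,6],[0,0,0,0,0,0,8.7],[0,0,0,0,0,0,8.7],[0,0,0,0,0,0,8.7],[0,0,-1,0,0,0,8.7],[0,0,-3,0,0,0,8.7],[0,0,-3,0,0,0,8.7],[0,0,-3,0,0,0,8.7],[0,0,-2,0,0,0,8.7],[0,0,0,0,0,0,8.7]]]'; python3 - <<'E'
from h import *
s,Rm=st();im=imaging.get_image('wrist')
for k in ("square_centre","round_centre"):
  for q in finder.spot_point(k,"wrist")[:1]: print(k,q,ray(im,q["point"],.031))
t=np.array([.484,-.342])-s["position"][:2]; print(Rm[:2,:2].T@t*100)
E
```

```text
time: 29.75
position: [0.5112, 0.2748, 0.1637]
tool_rot: [2.156, 2.284, 0.011]
ft_force: [0.3, -0.6, -0.0]
grip_width: 1.0
t 29.75 pos [0.5112 0.2748 0.1637] F [ 0.3 -0.6 -0. ] w 1.0
[[-0.058, 0.998, 0.006], [0.998, 0.058, 0.005], [0.004, 0.006, -1.0]] [-1.02  0.24  0.56  1.76 -0.14  1.17 -0.37]
square_centre {'point': [0.67, 0.4939], 'conf': 0.63} [0.51772948 0.20371137 0.031     ]
round_centre {'point': [0.4924, 0.4857], 'conf': 0.77} [0.5096831  0.27465199 0.031     ]
[-61.41887496  -6.25869397]
```

```bash
python3 -m jog '[[[-2,-0.3,0,0,0,0,8.7],[-4,-0.4,0,0,0,0,8.7],[-5,-0.5,0,0,0,0,8.7],[-5,-0.5,0,0,0,0,8.7],[-5,-0.5,0,0,0,0,8.7],[-5,-0.5,0,0,0,0,8.7],[-5,-0.5,0,0,0,0,8.7],[-5,-0.5,0,0,0,0,8.7],[-5,-0.5,0,0,0,0,8.7],[-5,-0.5,0,0,0,0,8.7],[-5,-0.5,0,0,0,0,8.7],[-5,-0.5,0,0,0,0,8.7]]]';python3 -m jog '[[[-4,-0.4,0,0,0,0,8.7],[-1.4,-0.1,0,0,0,0,8.7],[0,0,0,0,0,7.5,8.7],[0,0,0,0,0,7.5,8.7],[0,0,0,0,0,0,8.7],[0,0,0,0,0,0,8.7]]]'; python3 - <<'E'
from h import *
s,Rm=st();im=imaging.get_image('wrist')
for k in ("slim_centre","pad_slim"):
  for q in finder.spot_point(k,"wrist")[:1]: print(k,q,ray(im,q["point"],.040))
t=np.array([.484,-.342])-s["position"][:2]; print(Rm[:2,:2].T@t*100)
E
```

```text
time: 31.1
position: [0.4825, -0.2883, 0.1586]
tool_rot: [-2.156, -2.283, 0.001]
ft_force: [1.7, 0.3, -0.1]
grip_width: 1.0
time: 31.7
position: [0.4815, -0.3404, 0.1587]
tool_rot: [-2.433, -1.986, 0.002]
ft_force: [-0.4, 1.0, 0.3]
grip_width: 0.997
t 31.7 pos [ 0.4815 -0.3404  0.1587] F [-0.4  1.   0.3] w 0.997
[[0.2, 0.98, -0.002], [0.98, -0.2, 0.001], [0.0, -0.002, -1.0]] [-0.25  0.38  1.    1.74 -0.34  1.21  0.65]
slim_centre {'point': [0.4962, 0.4973], 'conf': 0.75} [ 0.48459953 -0.33848035  0.04      ]
[-0.1074624   0.27990801]
```

```bash
python3 -m jog '[[[0,0.3,1.5,0,0,0,8.7],[0,0,3,0,0,0,8.7],[0,0,3,0,0,0,8.7],[0,0,2,0,0,0,8.7],[0,0,1.2,0,0,0,8.7],[0,0,0.9,0,0,0,8.7],[0,0,0,0,0,0,8.7],[0,0,0,0,0,0,8.7]]]'; python3 -m jog '[[[0,0,0,0,0,0,6],[0,0,0,0,0,0,4],[0,0,0,0,0,0,2],[0,0,0,0,0,0,0],[0,0,0,0,0,0,0],[0,0,0,0,0,0,0],[0,0,0,0,0,0,0],[0,0,-0.5,0,0,0,0],[0,0,-1.5,0,0,0,0],[0,0,-3,0,0,0,0],[0,0,-3,0,0,0,0],[0,0,-3,0,0,0,0]]]' 30;python3 -m jog '[[[0,0,-1,0,0,0,0],[0,0,0,0,0,0,0],[0,0,0,0,0,0,0]]]'
python3 - <<'E'
from h import *
s,Rm=st()
t=np.array([.5035,.348])-s["position"][:2]; print(Rm[:2,:2].T@t*100)
E
```

```text
time: 32.65
position: [0.4861, -0.3413, 0.0441]
tool_rot: [2.435, 1.983, 0.001]
ft_force: [-0.2, -0.1, 0.6]
grip_width: 1.0
time: 33.85
position: [0.4855, -0.3411, 0.1557]
tool_rot: [2.436, 1.983, 0.0]
ft_force: [0.7, 1.0, -1.6]
grip_width: 0.409
time: 34.15
position: [0.4853, -0.3402, 0.1626]
tool_rot: [-2.435, -1.983, 0.0]
ft_force: [0.3, 0.6, -1.8]
grip_width: 0.406
t 34.15 pos [ 0.4853 -0.3402  0.1626] F [ 0.3  0.6 -1.8] w 0.406
[[0.202, 0.979, -0.001], [0.979, -0.202, 0.001], [0.001, -0.001, -1.0]] [-0.25  0.38  1.01  1.73 -0.34  1.22  0.64]
[ 67.76856363 -12.13365801]
```

```bash
python3 -m jog '[[[2,-0.4,0,0,0,0,0],[4,-0.7,0,0,0,0,0],[5,-0.9,0,0,0,0,0],[5,-0.9,0,0,0,0,0],[5,-0.9,0,0,0,0,0],[5,-0.9,0,0,0,0,0],[5,-0.9,0,0,0,0,0],[5,-0.9,0,0,0,0,0],[5,-0.9,0,0,0,0,0],[5,-0.9,0,0,0,0,0],[5,-0.9,0,0,0,0,0],[5,-0.9,0,0,0,0,0]]]'; python3 -m jog '[[[5,-0.9,0,0,0,0,0],[4,-0.7,0,0,0,0,0],[3.5,-0.4,0,0,0,0,0],[0,0,0,0,0,-3.75,0],[0,0,0,0,0,-3.75,0],[0,0,0,0,0,-3.75,0],[0,0,0,0,0,-3.75,0],[0,0,0,0,0,0,0],[0,0,0,0,0,0,0]]]';python3 - <<'E'
from h import *
im=imaging.get_image('wrist');save(im,'w8')
s,Rm=st()
for q in finder.spot_point("slim_centre","wrist")[:2]: print(q,ray(im,q["point"],s["position"][2]-.003))
t=np.array([.5035,.348])-s["position"][:2]; print(Rm[:2,:2].T@t*100)
E
```

```text
time: 35.35
position: [0.4985, 0.2216, 0.1618]
tool_rot: [-2.435, -1.984, 0.004]
ft_force: [0.9, -0.4, -1.5]
grip_width: 0.407
time: 36.25
position: [0.505, 0.3451, 0.1621]
tool_rot: [-2.158, -2.283, 0.004]
ft_force: [-0.0, -0.1, -1.3]
grip_width: 0.404
t 36.3 pos [0.5052 0.3452 0.1624] F [ 0.3  0.3 -1. ] w 0.404
[[-0.056, 0.998, -0.001], [0.998, 0.056, -0.001], [-0.001, -0.001, -1.0]] [-1.17  0.33  0.64  1.67 -0.21  1.21 -0.42]
[ 0.28694616 -0.15135992]
```

View pics/w8.png

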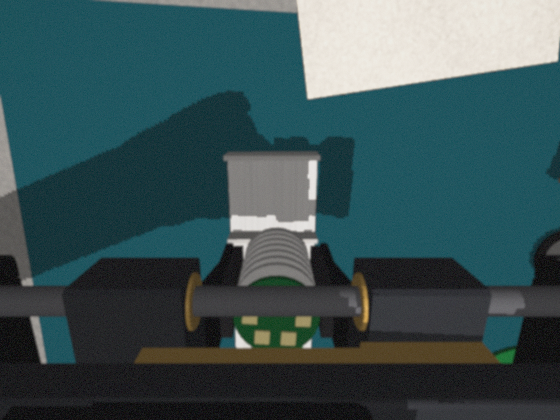

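The slim is held centred (277,300) over the end bay, whose far divider is at row 155. Lowering.

```bash
python3 -m jog '[[[0.3,-0.1,1.5,0,0,0,0],[0,0,3,0,0,0,0],[0,0,3,0,0,0,0],[0,0,2,0,0,0,0],[0,0,1,0,0,0,0],[0,0,0.7,0,0,0,0],[0,0,0.5,0,0,0,0],[0,0,0.3,0,0,0,0],[0,0,0.1,0,0,0,0],[0,0,0.1,0,0,0,0],[0,0,0,0,0,0,0]]]';python3 -m jog '[[[0,0,0.1,0,0,0,0],[0,0,0,0,0,0,0]]]'
```

```text
time: 37.45
position: [0.5047, 0.3488, 0.042]
tool_rot: [-2.156, -2.285, -0.001]
ft_force: [0.4, 0.0, -0.8]
grip_width: 0.409
time: 37.65
position: [0.5049, 0.3488, 0.0415]
tool_rot: [-2.156, -2.285, -0.002]
ft_force: [-1.9, -0.6, 4.7]
grip_width: 0.407
```

```bash
python3 -m jog '[[[0,0,-0.05,0,0,0,0],[0,0,0,0,0,0,4],[0,0,0,0,0,0,5],[0,0,0,0,0,0,8.7],[0,0,0,0,0,0,8.7],[0,0,0,0,0,0,8.7],[0,0,-1,0,0,0,8.7],[0,0,-3,0,0,0,8.7],[0,0,-3,0,0,0,8.7],[0,0,-3,0,0,0,8.7],[0,0,-3,0,0,0,8.7],[0,0,-3,0,0,0,8.7]]]';python3 -m jog '[[[-3,0,-3,0,0,0,8.7],[-5,0,-3,0,0,0,8.7],[-5,0,-1,0,0,0,8.7],[-4,0,0,0,0,0,8.7],[0,0,0,0,0,0,8.7],[0,0,0,0,0,0,8.7]]]'; python3 - <<'E'
from h import *
st();c=np.array([.510,.237]);a=.0585;A=np.array([[np.cos(a),np.sin(a)],[-np.sin(a),np.cos(a)]])
for cam in ("wrist","scene"):
  im=imaging.get_image(cam);save(im,'f_'+cam)
  for k,z in (("slim_centre",.037),("round_centre",.032),("square_centre",.030),("bar_centre",.033),("ageing",0)):
    for q in finder.spot_point(k,cam)[:1]: print(cam,k,round(q["conf"],2),"rack",np.round(A@(ray(im,q["point"],z)[:2]-c),3))
E
```

```text
time: 38.85
position: [0.5046, 0.3484, 0.2032]
tool_rot: [-2.157, -2.284, -0.002]
ft_force: [1.2, 0.5, 0.8]
grip_width: 0.998
time: 39.45
position: [0.5141, 0.1858, 0.2676]
tool_rot: [-2.159, -2.281, -0.003]
ft_force: [-0.1, 1.8, -0.1]
grip_width: 1.003
t 39.45 pos [0.5141 0.1858 0.2676] F [-0.1  1.8 -0.1] w 1.003
[[-0.055, 0.998, 0.001], [0.998, 0.055, 0.002], [0.002, 0.001, -1.0]] [-1.09  0.1   0.75  1.7  -0.07  1.37 -0.27]
wrist slim_centre 0.9 rack [0.001 0.112]
wrist round_centre 0.69 rack [0.004 0.037]
wrist square_centre 0.68 rack [ 0.004 -0.034]
wrist bar_centre 0.89 rack [ 0.006 -0.11 ]
wrist ageing 0.64 rack [-0.002  0.002]
scene slim_centre 0.89 rack [0.008 0.11 ]
scene round_centre 0.94 rack [0.005 0.047]
scene square_centre 0.61 rack [-0.017 -0.018]
scene bar_centre 0.76 rack [-0.008 -0.106]
scene ageing 0.83 rack [-0.003 -0.002]
```

View pics/f_wrist.png

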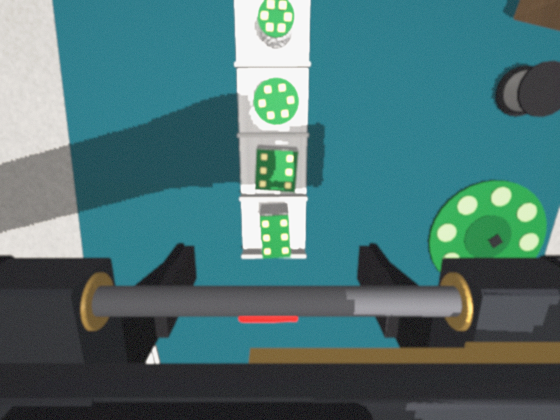

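View pics/f_scene.png

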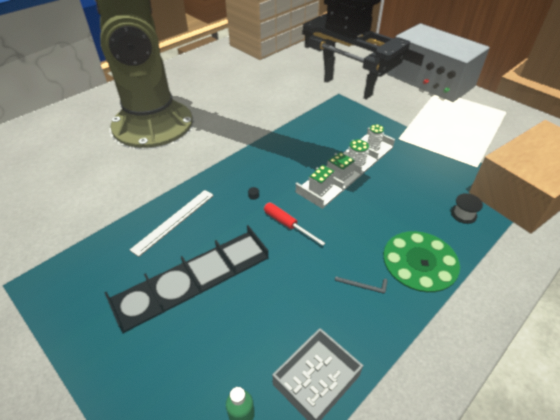

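The wrist view shows all four upright and centred: slim (275,17), round (276,100), square (276,170), bar (275,233). The scene view shows the same order with all the pads empty. Its outlying square reading (−17 mm) doesn't match the close wrist view (+4 mm) or the release position. I'm handing in.

```bash
python3 -c "
from bench import close_job
print(close_job())"
```

```text
the job is handed in; nothing more can be done
None
```

All four modules are in the ageing rack with the row reversed. From left to right it now holds slim, round, square and bar, where the incoming rack held bar, square, round and slim. I lowered each one until the wrist felt contact, released it and backed the gripper away. The job was handed in at about 39.5 s of the 112 s allowed; `close_job()` gives no verdict.

- **Wrist camera (last check):** every module read within 6 mm of the bay middle front to back and within 3 mm of its bay along the row. All looked upright, and no grip slipped or had to be redone.
- **Scene camera (last check):** it shows the same order and all the incoming pads empty. Its readings were rougher and disagreed for two modules:
  - **Square:** about −17 mm front to back and 19 mm off along the row, just inside the limits.
  - **Round:** about 10 mm off along the row.

I trusted the closer wrist view because it matched the positions where I released those two modules.

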